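# Sheathe the probe thermometer and snap it into its spring-jaw holder

## Task

Put the food thermometer away. First, while it still lies in its yellow rest, slide its blue sheath fully home against the grey collar; then take the thermometer by the white handle and press it down into the spring jaws of the holder until they snap over it, so that it lies level on its seats with the dark grip band midway between the two jaw pairs and the blue sheath towards the holder's blue end. Let go, and leave the bottles, the jar and the dip pot where they stand.

Things in the scene. Friction and masses are not known exactly. Their poses are not given: they have to be found in the camera images.
- handle_mid (a point): Middle of the round white handle (diameter 20 mm, 120 mm long), on its axis, of a loose probe thermometer (about 75 g) lying level in the rest. A black band 30 mm long marks it. x runs along the thermometer towards the blue sheath; roll does not matter. Grey end cap (diameter 25 mm) at x -60 to -68 mm, grey collar (diameter 25 mm) at x 60 to 66 mm.
- sheath_end (a point): Centre of the flat outer end of the blue sheath (a disc, diameter 19 mm, 6 mm thick; then a tube, diameter 14 mm; a rim, diameter 19 mm, at the mouth; 82 mm long in all). x points outwards along the thermometer. 148 mm from handle_mid when the sheath is home.
- sheath (a joint): How far the blue sheath stands off its home position, in m: 0 = its mouth touches the grey collar, 0.030 = the stop. It starts 12 to 24 mm off, bare steel showing in the gap. Friction holds it where it is left; sliding it takes about 3 N along the axis.
- rest: Fixed yellow rest, base 170 x 60 x 12 mm, origin under its middle, x along the thermometer towards the sheath. V saddles (12 mm long) at x -46 and +46 mm carry the handle, axis 45 mm above the counter; between them it is free to grasp, 33 mm above the base. A stop plate (top 62 mm up, face at x -71 mm), 1 to 5 mm behind the end cap, takes the push on the sheath. The sheath sticks out free.
- holder: Fixed spring-jaw holder, dark steel base 140 x 64 x 16 mm, origin under its middle; x runs along it towards the blue block at one end (x 70 to 88 mm, 26 mm high). At x -40 and +40 mm (each 14 mm long) a grey seat stands between two sprung metal jaws with red lips and flared tops (82 mm high). Between the pairs (x -33 to +33 mm) fingers have room down to 32 mm above the counter.
- seat (a point): On the holder, same axes: where the handle's middle lies when seated, 65 mm above the counter, midway between the jaw pairs. Handle merely laid on the lips: axis about 80 mm up. Pressed straight down, it parts the jaws sideways (they open by themselves; about 10 to 15 N at the peak) and they snap over it.
- thermometer: The whole thermometer; its origin and axes are those of handle_mid.
- dressing_bottle: Bystander: cream-coloured dressing bottle with black cap, diameter 60 mm, 190 mm high, origin at the underside.
- vinegar_bottle: Bystander: amber vinegar bottle with brass cap, diameter 68 mm, 200 mm high, origin at the underside.
- relish_jar: Bystander: dark red relish jar with white lid, diameter 64 mm, 75 mm high, origin at the underside.
- dip_pot: Bystander: white ceramic dip pot, diameter 68 mm, 45 mm high, origin at the underside.
There are look-alikes about, which are no part of the job. There is more than one size of the rest; the one meant has the size given above.

How it is judged:
By the outcome, as a careful person would: the job done as asked, in the order asked, and still so for the second after the job is handed in, with the robot touching nothing.
It also fails if it takes over 56 s, if anything falls off the work surface, if the arm or the gripper's body presses on something with over 40 N, if the wrist force passes 120 N, or if a joint passes its speed limit or range.

## Robot

A 6-joint arm with a two-finger parallel gripper is mounted at the origin on the work surface. World frame = base frame: x ahead of the robot, y to its left, z up, the work surface at z = 0. Lengths are in mm, angles in rad, forces in N, time in s.
With the tool pointing down it reaches from about 250 to 775 mm from the base axis. Payload 8.9 kg.
Tool frame: the origin (TCP) lies between the finger pads; the fingertips stand 11 mm ahead of it and the grasp point (between the pads) lies 8 mm behind it; z points along the fingers, y is the line along which they close (so a half turn about z gives the same grasp; the last joint's range is limited). The gripper opens to 85 mm and grips with 20 to 120 N. Pads are 22 mm wide; open, the fingers measure 114 mm over their backs; the gripper's body (76 mm by 85 mm) begins 54 mm behind the grasp point. The pads swing forward as they close: fully open they stand 13 mm farther back than shut.
Start: joints at [-0.139, 0.291, -0.153, 1.127, 0, 1.431], TCP at [524.999, 0.004, 242.305] pointing down, gripper open.
Joint ranges: [-2.52, 2.52], [-0.91, 1.74], [-1.3, 1.37], [-1.96, 2.02], [-1.52, 1.47], [-3.14, 3.14]. Speed limits (rad/s): [2.22, 2.22, 2.79, 3.14, 3.14, 3.14].

## Interface

Orientations are given as a unit quaternion [x, y, z, w].
In Python, from rig import get_obs, camera, camera_model, job_done gives the robot as it stands.
- The arm moves only by the shell command python3 -m jog 'ROWS' [FORCE]. ROWS is JSON, a list of rows, each a list of 7 numbers: the shift along the world's x, y, z in m, then the turn, a rotation vector about the world's x, y, z in rad, then the closure, from 0 (fully open) to 1 (shut). In form: [[dx, dy, dz, rx, ry, rz, grip], ...]. A call has 1 to 12 rows; each row is the pose to reach, as a shift and turn from the pose commanded when the call began; what a row does not reach only later rows make up. A row lasts 1/8 s, in which the tool goes at most 62.5 mm and 10.7 degrees, less where a joint would pass 70% of its speed; a pose out of reach is approached as far as the arm can. A call with a gripper value outside its range is refused whole. The fingers move at their own pace and stop on an object; FORCE is the grip in N (left out, the last holds). Time passes only in rows, so rows that repeat a pose let the fingers close. It gives the time, the measured TCP pose, the force, the opening and the grip force at its end, in the units of the state.
- get_obs(): the state, without advancing time (a new reading comes with each control period).
- camera(name): name is "scene" or "side" or "wrist"; returns the picture (420x560x3 uint8, blue, green, red); there is no depth.
- camera_model(name): a dict with "intrinsics" (3x3 intrinsics, pixels), "R" (3x3) and "t" (3): a world point X has camera coordinates R X + t; the wrist camera has in their place "T_tool_cam" (4x4, takes a point from camera to tool coordinates, whose origin is the TCP and whose axes are the flange's). Camera axes: x right, y down, z forward; pixel columns grow to the right and rows downward; lengths in mm; the calibration is good to about 2 mm. A picture is of the moment at which its call begins: read the wrist's pose just before it. camera_model takes no time and is no camera call.
- job_done(): hands the job in; it is judged then, once.
The state is a dict: "time_s": time; "joint_pos": joint angles; "joint_vel": joint speeds; "joint_torque": joint torques, N m; "tcp_pos": TCP position; "eef_rot": TCP orientation; "ft_force": force on the tool from outside, world axes, zero at the start; "moment": the same for the moment, N m; "opening": finger opening in mm; "finger_force": force on a finger pad.
Only numpy, scipy, OpenCV 4.12 (cv2) and the standard library are available. Lean on these libraries where they do the work, as an engineer would, in place of code of your own. Each camera call takes 0.05 s, during which the arm holds its last target. There are 200 camera calls.

## Working session

There is one attempt and no reset: what is moved stays moved. The work goes in short steps, Python scripts to look and compute and a shell command to move; the robot and the scene stay as the last step left them, time stands still between calls to the robot, and variables do not carry over. Pictures are saved under pics/ and viewed, at most 10 in all, crops included, and the job is handed in when it is done.

```bash
ls; mkdir -p pics; python3 - <<'E'
from rig import *
import cv2,numpy as np
for n in("scene","side"):
    cv2.imwrite(f"pics/{n}0.png",camera(n)); m=camera_model(n); print(n,m)
print(camera_model("wrist")); print(get_obs())
cv2.imwrite("pics/wrist0.png",camera("wrist"))
E
```

```text
pics
scene {'intrinsics': array([[400.10712789,   0.        , 279.17566909],
       [  0.        , 400.10712789, 213.66879494],
       [  0.        ,   0.        ,   1.        ]]), 'R': array([[-0.48115284,  0.87642059, -0.01946509],
       [ 0.53358587,  0.27517562, -0.79972776],
       [-0.69554156, -0.39517758, -0.60004718]]), 't': array([ 178.28740894, -265.32513952, 1489.43093654])}
side {'intrinsics': array([[514.49745466,   0.        , 277.43122295],
       [  0.        , 514.49745466, 208.02041979],
       [  0.        ,   0.        ,   1.        ]]), 'R': array([[ 0.99834638, -0.05301967, -0.0222132 ],
       [-0.04708133, -0.53244069, -0.84515695],
       [ 0.03298272,  0.8448052 , -0.53405647]]), 't': array([-578.44126335,  137.50029075, 1335.19130164])}
{'intrinsics': array([[377.29743542,   0.        , 272.77972102],
       [  0.        , 377.29743542, 206.00273712],
       [  0.        ,   0.        ,   1.        ]]), 'T_tool_cam': array([[ 5.03476129e-04, -9.59097884e-01, -2.83074187e-01,
         7.26030600e+01],
       [ 9.99999537e-01,  7.14879790e-04, -6.43519633e-
[... 213 characters left out ...]
0.1, 'joint_pos': array([-1.39312109e-01,  2.91262157e-01, -1.54010805e-01,  1.12669624e+00,
       -2.66475276e-05,  1.43149738e+00]), 'joint_vel': array([ 0.00088314, -0.00165698,  0.00084708,  0.00104827,  0.0016806 ,
        0.0023362 ]), 'joint_torque': array([ 6.19868915e-04, -5.37977386e+01,  3.31919432e+01,  9.26249544e-03,
       -2.26563770e-04,  3.33016703e-05]), 'tcp_pos': array([5.24638972e+02, 3.96679704e-02, 2.41784814e+02]), 'eef_rot': array([ 7.07111308e-01,  7.07102011e-01, -3.63714530e-04, -4.60213573e-04]), 'ft_force': array([-0.5449694 , -0.42404273,  0.71712655]), 'moment': array([ 0.03926767, -0.00571602,  0.01997085]), 'finger_force': 0.0, 'opening': 85.6160471285371}
```

View pics/scene0.png

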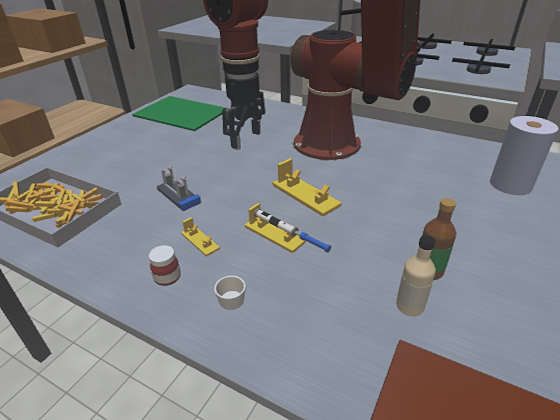

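View pics/side0.png

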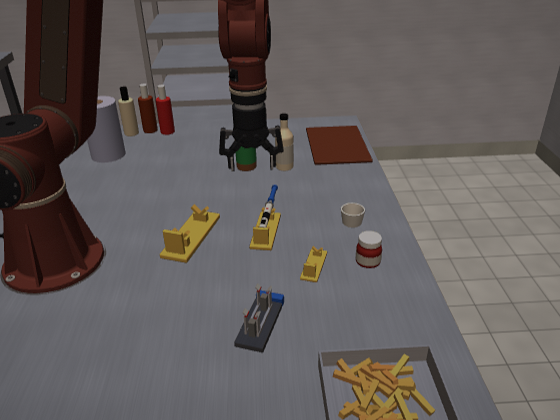

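Look-alikes for the rest: large empty rest, scene (306,190) / side (190,233); small empty rest, scene (200,236) / side (314,264); and the one carrying the thermometer, scene (277,230) / side (266,225), which I choose. There is only one holder, at scene (178,188) / side (261,320), with its blue end at scene (189,201) / side (272,297).

```bash
python3 - <<'E'
import cv2,numpy as np
s=cv2.imread("pics/scene0.png");d=cv2.imread("pics/side0.png")
def c(i,x,y):
    o=cv2.resize(i[y:y+75,x:x+100],(400,300),interpolation=cv2.INTER_CUBIC)
    for k in range(0,100,20): cv2.putText(o,str(x+k),(k*4,8),0,.3,(0,255,255)); cv2.line(o,(k*4,8),(k*4,14),(0,255,255),1)
    for k in range(0,75,20): cv2.putText(o,str(y+k),(0,k*4+4),0,.3,(0,255,255)); cv2.line(o,(20,k*4),(26,k*4),(0,255,255),1)
    return o
cv2.imwrite("pics/c1.png",np.vstack([np.hstack([c(s,240,190),c(d,220,180)]),np.hstack([c(s,135,155),c(d,210,280)])]))
E
```

```text
(no output)
```

View pics/c1.png

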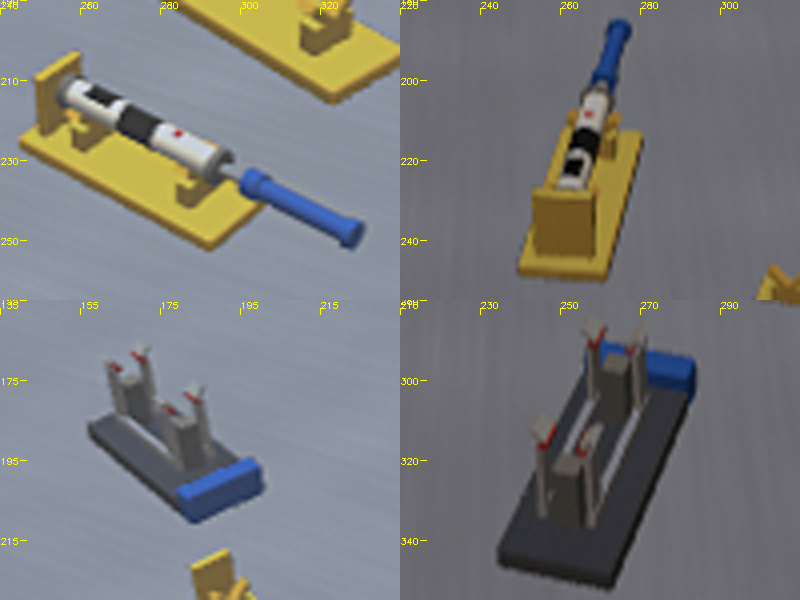

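The crop shows the thermometer (scene: mid band (275,221), sheath end (328,248), steel gap visible about (299,233)) in the rest with a stop plate behind the end cap. The holder's blue end points right-down in the scene view and away in the side view.

```bash
cat > h.py <<'E'
import numpy as np, cv2
from rig import *
from scipy.optimize import least_squares
from scipy.spatial.transform import Rotation as R
def proj(n,X,obs=None):
    m=camera_model(n)
    X=np.atleast_2d(X).astype(float)
    if n=="wrist":
        T=m["T_tool_cam"]; Rt=R.from_quat(obs["eef_rot"]).as_matrix()
        Xt=(X-obs["tcp_pos"])@Rt
        c=(Xt-T[:3,3])@T[:3,:3]
    else: c=X@m["R"].T+m["t"]
    p=c@m["intrinsics"].T
    return p[:,:2]/p[:,2:]
def W(x,y,a,P):
    P=np.atleast_2d(P).astype(float); c,s=np.cos(a),np.sin(a)
    return np.c_[x+c*P[:,0]-s*P[:,1],y+s*P[:,0]+c*P[:,1],P[:,2]]
E
python3 - <<'E'
from h import *
th=[("scene",0,0,274.75,220.75),("side",0,0,266,215),("scene",148,1,328.2,248.5),("side",145,1,275,186.9),("scene",66,0,296.5,230.75),("side",63,0,269,203.2),("scene",66,1,302,236.3)]
f=lambda p:np.concatenate([proj(n,W(*p[:3],[x+p[3]*s,0,45]))[0]-(u,v) for n,x,s,u,v in th])
for a0 in(0.5,1,2):
    r=least_squares(f,[550,150,a0,15]);print(r.x,r.cost,r.fun.round(1))
ho=[("side",-70,32,16,235,342),("side",-70,-32,16,263,348),("side",88,-32,26,283.75,295),("scene",-70,-32,16,157.5,187),("scene",88,32,26,200,195)]
g=lambda p:np.concatenate([proj(n,W(*p,[x,y,z]))[0]-(u,v) for n,x,y,z,u,v in ho])
for a0 in(0.5,1.5,2.5):
    r=least_squares(g,[550,-150,a0]);print(r.x,r.cost,r.fun.round(1))
E
```

```text
[554.15990841  93.18503656   1.3640328   18.41629544] 6.5754275167424465 [ 1.5  0.6  0.1  1.7  0.9  0.1  0.4  0.1 -0.4  0.8  0.9  1.4 -0.1 -1.7]
[554.15990806  93.18503631   1.36403279  18.41629624] 6.575427516742113 [ 1.5  0.6  0.1  1.7  0.9  0.1  0.4  0.1 -0.4  0.8  0.9  1.4 -0.1 -1.7]
[554.15990861  93.18503696   1.3640328   18.4162947 ] 6.575427516742724 [ 1.5  0.6  0.1  1.7  0.9  0.1  0.4  0.1 -0.4  0.8  0.9  1.4 -0.1 -1.7]
[ 525.74726636 -273.17245337    1.232512  ] 5.957866928037439 [-1.  -0.3  0.5 -0.1  0.6 -1.4 -1.8 -2.2  0.5 -0.2]
[ 525.74726636 -273.17245343    1.23251201] 5.957866928037461 [-1.  -0.3  0.5 -0.1  0.6 -1.4 -1.8 -2.2  0.5 -0.2]
[ 525.7472661  -273.17245349    1.23251202] 5.957866928037481 [-1.  -0.3  0.5 -0.1  0.6 -1.4 -1.8 -2.2  0.5 -0.2]
```

```bash
python3 -m jog '[[0.02,0.055,0,0,0,-0.1,0],[0.043,0.11,0,0,0,-0.207,0],[0.043,0.16,0,0,0,-0.207,0],[0.043,0.16,0,0,0,-0.207,0],[0.043,0.16,0,0,0,-0.207,0]]'
python3 - <<'E'
from h import *
o=get_obs(); i=camera("wrist"); print(o["tcp_pos"],o["eef_rot"],o["time_s"])
for a in range(0,211,1):pass
for s,z in((-60,45),(0,45),(66,45),(148+18.4,45)):
    print(proj("wrist",W(554.2,93.2,1.364,[s,0,z]),o))
cv2.imwrite("pics/w1.png",cv2.resize(i,(800,600),interpolation=cv2.INTER_CUBIC))
E
```

```text
time_s: 0.78
tcp_pos: [567.7, 159.8, 242.0]
eef_rot: [0.776, 0.631, -0.0, -0.0]
ft_force: [-0.9, -0.4, -0.1]
opening: 85.7
finger_force: 0.0
[567.7494725  159.84416288 241.97650785] [ 7.76181434e-01  6.30509493e-01 -4.00011787e-04 -1.76798074e-05] 0.775
[[273.57265597 307.06747627]]
[[273.66974116 250.63092683]]
[[273.78792109 181.9318047 ]]
[[273.99536141  61.34476252]]
```

View pics/w1.png

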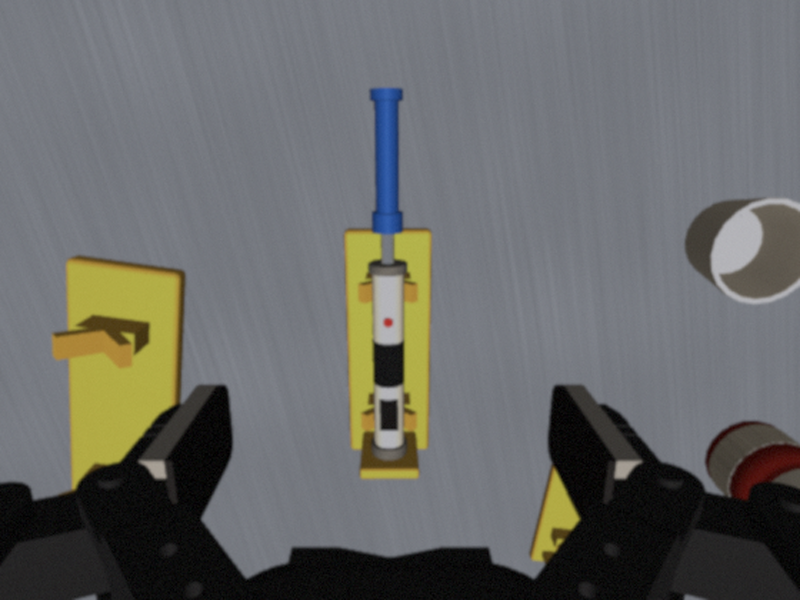

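The picture shows the sheath end at (386,90), mouth at (387,231), collar front at (388,263) and band centre at (388,364), almost vertical. The rest's base measures about 60 mm across, and the gap is about 18 mm. Open fingers clear the big rest at left.

```bash
python3 - <<'E'
from h import *
o=dict(tcp_pos=np.array([567.75,159.84,241.98]),eef_rot=np.array([.77618,.63051,-.0004,0]))
k=560/800
P=[(15,0,55,388.5,343),(-15,0,55,388.7,385),(66,0,57,388,263),(66,1,54.5,387,231),(148,1,54.5,386.3,90),(142,1,54.5,386.5,101)]
f=lambda p:np.concatenate([proj("wrist",W(*p[:3],[x+p[3]*s,0,z]),o)[0]-(u*k,v*k) for x,s,z,u,v in P])
r=least_squares(f,[554,93,1.364,18]);print(r.x,r.fun.round(1))
x,y,a,s=r.x
for d in(148+s+30,148+s+11,148+11,0): print(d,W(x,y,a,[d,0,45]))
# holder points from scene model
print(W(526,-273,1.2325,[[24,0,0]]))
for n,(bx,by) in dict(vin=(435,270),dre=(412,308)).items():
    f=lambda p:proj("scene",[p[0],p[1],10])[0]-(bx,by); print(n,least_squares(f,[600,300]).x)
E
```

```text
[552.76091735  93.80743771   1.37196775  17.12768296] [-0.1 -0.8  0.   0.1 -0.2  0.6  0.4  2.7 -0.  -1.4 -0.1 -1. ]
195.12768296279148 [[591.30275676 285.09083812  45.        ]]
176.12768296279148 [[587.54985539 266.46516414  45.        ]]
159 [[584.16677619 249.67491999  45.        ]]
0 [[552.76091735  93.80743771  45.        ]]
[[ 533.96513111 -250.3602852     0.        ]]
vin [506.22089474 491.1865283 ]
dre [643.9908602  471.93418001]
```

```bash
python3 -m jog '[[0.012,0.0625,0,0,0,0.008,1],[0.0235,0.125,0,0,0,0.008,1],[0.0235,0.125,-0.06,0,0,0.008,1],[0.0235,0.125,-0.12,0,0,0.008,1],[0.0235,0.125,-0.17,0,0,0.008,1],[0.0235,0.125,-0.197,0,0,0.008,1],[0.0235,0.125,-0.197,0,0,0.008,1],[0.0235,0.125,-0.197,0,0,0.008,1]]' 30
python3 - <<'E'
from h import *
cv2.imwrite("pics/a.png",np.hstack([cv2.resize(camera("scene")[170:280,230:365],(400,326)),cv2.resize(camera("side")[140:250,210:345],(400,326))]))
E
```

```text
time_s: 1.82
tcp_pos: [592.7, 284.5, 46.8]
eef_rot: [0.774, 0.633, 0.001, 0.0]
ft_force: [-0.5, 0.4, 0.2]
opening: -0.4
finger_force: 0.0
```

View pics/a.png

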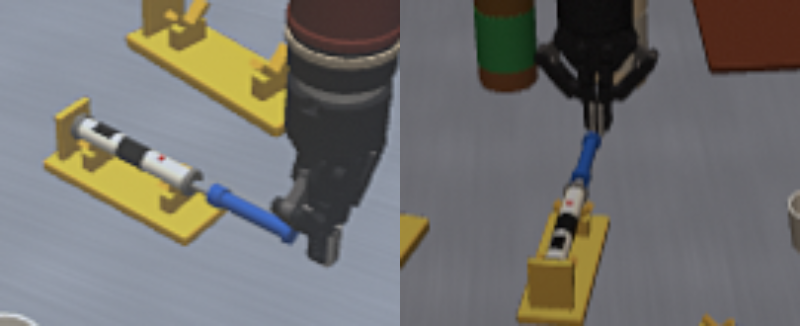

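The closed fingers stand just beyond the sheath end and in line with it.

```bash
python3 -m jog '[[-0.0025,-0.005,-0.001,0,0,0,1],[-0.0035,-0.010,-0.001,0,0,0,1],[-0.0045,-0.015,-0.001,0,0,0,1],[-0.0055,-0.020,-0.001,0,0,0,1],[-0.006,-0.023,-0.001,0,0,0,1],[-0.0067,-0.026,-0.001,0,0,0,1],[-0.0073,-0.029,-0.001,0,0,0,1],[-0.0077,-0.031,-0.001,0,0,0,1],[-0.0077,-0.031,-0.001,0,0,0,1]]'
```

```text
time_s: 3.05
tcp_pos: [583.8, 253.8, 44.3]
eef_rot: [0.774, 0.633, -0.0, 0.0]
ft_force: [-0.1, 0.5, 0.6]
opening: 0.1
finger_force: 0.8
```

```bash
python3 -m jog '[[-0.0004,-0.002,0,0,0,0,1],[-0.0008,-0.004,0,0,0,0,1],[-0.0008,-0.004,0,0,0,0,1]]'
```

```text
time_s: 3.42
tcp_pos: [583.0, 249.8, 44.3]
eef_rot: [0.774, 0.633, -0.0, 0.0]
ft_force: [0.4, 1.7, 0.9]
opening: 0.0
finger_force: 0.9
```

```bash
python3 -m jog '[[-0.0004,-0.002,0,0,0,0,1],[-0.0008,-0.004,0,0,0,0,1],[-0.0008,-0.004,0,0,0,0,1]]'; python3 - <<'E'
from h import *
cv2.imwrite("pics/b.png",np.hstack([cv2.resize(camera("scene")[170:280,230:365],(400,326)),cv2.resize(camera("side")[140:250,210:345],(400,326))]))
E
```

```text
time_s: 3.8
tcp_pos: [582.1, 245.7, 44.3]
eef_rot: [0.774, 0.633, -0.0, 0.0]
ft_force: [-0.4, 2.4, -0.0]
opening: -0.3
finger_force: 0.8
```

View pics/b.png

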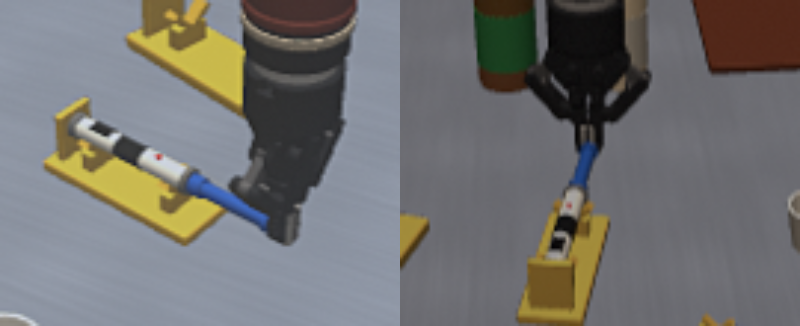

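The sheath mouth is now at or near the collar (left panel, 192,185). I keep pushing until the force rises.

```bash
python3 -m jog '[[-0.0004,-0.002,0,0,0,0,1],[-0.0006,-0.003,0,0,0,0,1],[-0.0006,-0.003,0,0,0,0,1]]'
```

```text
time_s: 4.28
tcp_pos: [582.0, 244.1, 44.6]
eef_rot: [0.774, 0.634, 0.001, -0.001]
ft_force: [2.1, 7.7, 0.2]
opening: 0.2
finger_force: 3.8
```

```bash
python3 -m jog '[[-0.0003,-0.0015,0,0,0,0,1],[-0.0005,-0.003,0,0,0,0,1],[-0.0005,-0.003,0,0,0,0,1]]'
```

```text
time_s: 4.65
tcp_pos: [582.5, 243.8, 45.3]
eef_rot: [0.773, 0.634, 0.004, -0.002]
ft_force: [2.1, 19.1, -0.3]
opening: -0.4
finger_force: 9.5
```

```bash
python3 -m jog '[[0.0015,0.008,0,0,0,0,1],[0.003,0.016,0,0,0,0,1],[0.003,0.016,0.06,0,0,0,1],[0.003,0.016,0.12,0,0,0,0],[-0.005,-0.03,0.16,0,0,0,0],[-0.013,-0.085,0.16,0,0,0,0],[-0.013,-0.085,0.16,0,0,0,0],[-0.013,-0.085,0.16,0,0,0,0]]'
python3 - <<'E'
from h import *
o=get_obs(); i=camera("wrist"); print(o["tcp_pos"],o["eef_rot"])
cv2.imwrite("pics/w2.png",cv2.resize(i,(800,600),interpolation=cv2.INTER_CUBIC))
E
```

```text
time_s: 5.65
tcp_pos: [568.0, 154.8, 204.2]
eef_rot: [0.774, 0.633, -0.0, -0.0]
ft_force: [0.3, 0.6, 0.1]
opening: 85.2
finger_force: 0.0
[568.03400959 154.82980969 204.1720156 ] [ 7.74135187e-01  6.33020264e-01 -2.20586892e-04 -9.29762868e-05]
```

View pics/w2.png

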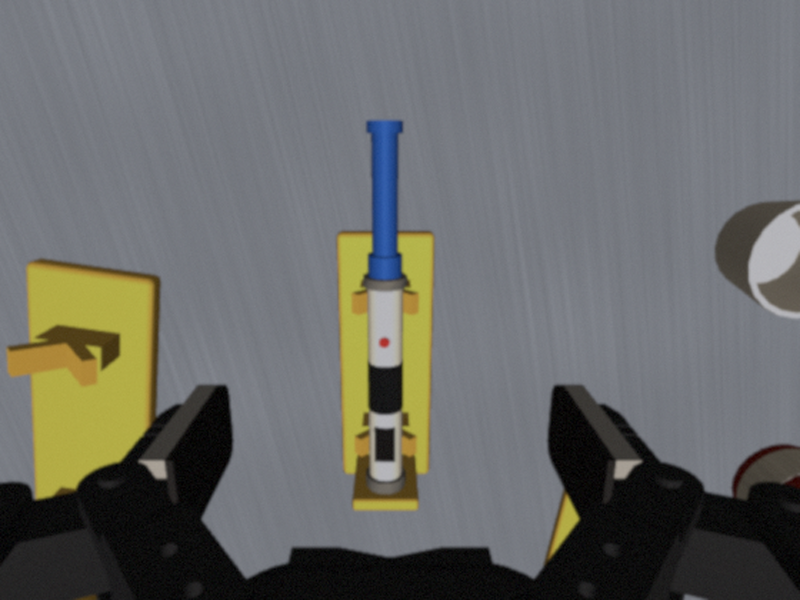

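The sheath mouth (386,276) now touches the collar with no steel showing; the band spans rows 365–411 at column 385.

```bash
python3 - <<'E'
from h import *
o=dict(tcp_pos=np.array([568.03,154.83,204.17]),eef_rot=np.array([.774135,.63302,-.00022,-.0001]))
k=560/800
P=[(15,0,55,385.5,365),(-15,0,55,385.5,411.5),(66,0,57,385.5,278),(148,0,54.5,384.5,122),(142,0,54.5,384.5,132.5),(-60,0,55,386,477)]
f=lambda p:np.concatenate([proj("wrist",W(*p[:3],[x,0,z]),o)[0]-(u*k,v*k) for x,s,z,u,v in P])
r=least_squares(f,[554,93,1.364]);print(r.x,r.fun.round(1))
ax=R.from_quat(o["eef_rot"]).as_matrix()[:,0];print("toolyaw",np.arctan2(ax[1],ax[0]))
E
```

```text
[552.04159267  89.42972972   1.37285348] [ 0.   0.7  0.1  1.5 -0.3  1.   0.  -2.9  0.1 -1.4 -0.   2.5]
toolyaw 1.3708968935478734
```

```bash
python3 -m jog '[[-0.012,-0.05,0,0,0,0.002,0],[-0.016,-0.0655,-0.03,0,0,0.002,0],[-0.016,-0.0655,-0.09,0,0,0.002,0],[-0.016,-0.0655,-0.14,0,0,0.002,0],[-0.016,-0.0655,-0.167,0,0,0.002,0],[-0.016,-0.0655,-0.167,0,0,0.002,0],[-0.016,-0.0655,-0.167,0,0,0.002,0]]'
```

```text
time_s: 6.58
tcp_pos: [552.9, 90.1, 38.2]
eef_rot: [0.773, 0.635, 0.0, 0.0]
ft_force: [-0.8, -0.6, 0.4]
opening: 85.3
finger_force: 0.0
```

```bash
python3 -m jog '[[0,0,0,0,0,0,1],[0,0,0,0,0,0,1],[0,0,0,0,0,0,1],[0,0,0,0,0,0,1],[0,0,0,0,0,0,1],[0,0,0,0,0,0,1]]' 80
```

```text
time_s: 7.32
tcp_pos: [551.9, 89.6, 37.8]
eef_rot: [0.773, 0.634, -0.0, -0.0]
ft_force: [-3.1, 0.2, 6.4]
opening: 17.8
finger_force: 77.9
```

```bash
python3 -m jog '[[0,0,0.02,0,0,0,1],[0,0,0.06,0,0,0,1],[0,0,0.11,0,0,0,1],[0,-0.02,0.16,0,0,0,1],[-0.01,-0.06,0.193,0,0,-0.02,1],[-0.03,-0.11,0.193,0,0,-0.05,1],[-0.05,-0.16,0.193,0,0,-0.08,1],[-0.07,-0.21,0.193,0,0,-0.11,1],[-0.085,-0.26,0.193,0,0,-0.14,1],[-0.093,-0.312,0.193,0,0,-0.14,1],[-0.093,-0.312,0.193,0,0,-0.14,1],[-0.093,-0.312,0.193,0,0,-0.14,1]]'
python3 - <<'E'
from h import *
o=get_obs(); i=camera("wrist"); print(o["tcp_pos"],o["eef_rot"])
cv2.imwrite("pics/w3.png",cv2.resize(i,(800,600),interpolation=cv2.INTER_CUBIC))
E
```

```text
time_s: 8.82
tcp_pos: [458.8, -222.2, 230.1]
eef_rot: [0.816, 0.578, 0.0, -0.0]
ft_force: [-0.0, 1.0, -0.0]
opening: 17.8
finger_force: 78.5
[ 458.84295293 -222.20540635  230.13446222] [ 8.15878224e-01  5.78223623e-01  3.94725093e-05 -4.03255287e-04]
```

View pics/w3.png

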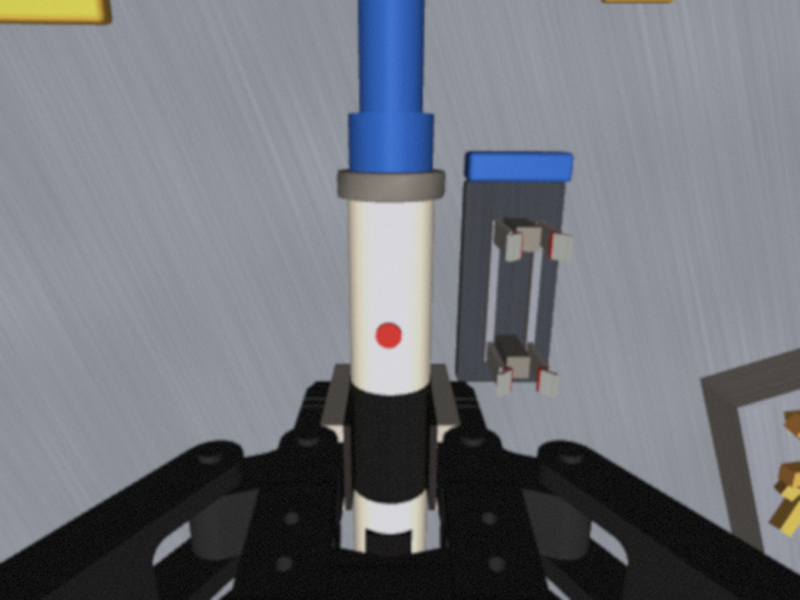

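The thermometer lies straight in the hand with the sheath home against the collar. The holder shows its blue block at (467–573, 153–181) and its near left base corner at (457,379). The flare tops are at (513,247)/(561,246) and (504,382)/(547,382).

```bash
python3 - <<'E'
from h import *
o=dict(tcp_pos=np.array([458.84,-222.2,230.13]),eef_rot=np.array([.815878,.578224,0,-.0004]))
k=560/800
ax=R.from_quat(o["eef_rot"]).as_matrix()[:,0];yaw=np.arctan2(ax[1],ax[0]);print("toolyaw",yaw)
P=[(88,32,26,466,153),(88,-32,26,573,153),(70,32,26,466.5,181),(70,-32,26,572,181),(-70,32,16,457,379),(40,0,82,537,247),(-40,0,82,525.5,382)]
f=lambda p:np.concatenate([proj("wrist",W(*p[:3],[x,y,z]),o)[0]-(u*k,v*k) for x,y,z,u,v in P])
r=least_squares(f,[526,-273,1.2325]);print(r.x,r.fun.round(1))
Q=[(15,10,390,393),(-15,10,390,502),(60,12.5,390.5,200)]
def g(p,h=None):
    x,y=o["tcp_pos"][:2]+p[0]*ax[:2]+p[1]*np.array([ax[1],-ax[0]])
    hh=p[2] if h is None else h
    return np.concatenate([proj("wrist",W(x,y,yaw,[d,0,o["tcp_pos"][2]+hh+z]),o)[0]-(u*k,v*k) for d,z,u,v in Q])
s=least_squares(g,[0,0,8]);print("in hand",s.x,s.fun.round(1))
s=least_squares(lambda p:g(p,8),[0,0]);print("in hand h=8",s.x,s.fun.round(1))
x,y,a=r.x; off=s.x
t=np.array([x,y])-off[0]*np.array([np.cos(a),np.sin(a)])-off[1]*np.array([np.sin(a),-np.cos(a)])
print("TCP target",t,"delta",t-o["tcp_pos"][:2],"turn",a-yaw)
E
```

```text
toolyaw 1.2331003390569955
[ 524.00398742 -270.44136679    1.23029988] [ 0.6 -2.2  0.3 -2.  -0.7 -0.4 -1.  -0.2 -1.4  2.6  0.8  0.2  0.9  2.7]
in hand [-0.26361746 -0.16073549  6.4516337 ] [ 0.1 -0.   0.   0.  -0.1  0. ]
in hand h=8 [ 0.32325745 -0.16050246] [ 0.1  0.5  0.   1.5 -0.1 -1.4]
TCP target [ 524.04732181 -270.79966631] delta [ 65.20732181 -48.59966631] turn -0.0028004578068834274
```

```bash
python3 - <<'E'
from h import *
o=dict(tcp_pos=np.array([458.84,-222.2,230.13]),eef_rot=np.array([.815878,.578224,0,-.0004]))
k=560/800
P=[(88,32,26,466,153),(88,-32,26,573,153),(70,32,26,466.5,181),(70,-32,26,572,181),(-70,32,16,457,379),(40,0,82,537,247),(-40,0,82,525.5,382)]
def f(p):
    q=dict(o,tcp_pos=o["tcp_pos"]+[0,0,p[3]])
    return np.concatenate([proj("wrist",W(*p[:3],[x,y,z]),q)[0]-(u*k,v*k) for x,y,z,u,v in P])
r=least_squares(f,[526,-273,1.2325,0]);print(r.x,r.fun.round(1))
# check vs fixed cams: lips/flares top mids from crop c1
for n,pts in dict(scene=[((109+138)/8+135,(365-300+350-300)/8+155)],side=[]).items(): pass
for p in ([524,-270.4,1.2303],r.x[:3]):
    for n in("scene","side"):
        print(n,proj(n,W(*p,[[40,12,82],[40,-12,82],[-40,12,82],[-40,-12,82],[-70,32,16],[-70,-32,16],[88,-32,26],[88,32,26]])).round(1).tolist())
E
```

```text
[ 525.24872888 -272.26165637    1.22997459    7.54583651] [ 1.4 -0.9 -0.5 -0.6  0.2  0.4 -1.9  0.7 -0.5  0.5  0.5 -0.1  0.7  0.1]
scene [[184.1, 174.8], [176.8, 177.8], [170.3, 164.8], [163.2, 167.6], [174.9, 177.2], [156.8, 184.7], [182.6, 203.5], [201.5, 194.8]]
side [[257.6, 284.2], [268.2, 286.1], [245.3, 309.2], [256.4, 311.3], [233.1, 340.7], [262.5, 346.9], [283.6, 292.9], [257.0, 288.1]]
scene [[183.3, 174.9], [176.0, 177.9], [169.6, 164.9], [162.4, 167.6], [174.2, 177.3], [156.1, 184.7], [181.8, 203.5], [200.8, 194.9]]
side [[258.2, 284.7], [268.8, 286.7], [245.9, 309.8], [257.1, 311.9], [233.7, 341.4], [263.1, 347.6], [284.2, 293.4], [257.5, 288.6]]
```

```bash
python3 -m jog '[[0.03,-0.02,0,0,0,-0.003,1],[0.06,-0.045,0,0,0,-0.003,1],[0.0662,-0.0498,-0.03,0,0,-0.003,1],[0.0662,-0.0498,-0.08,0,0,-0.003,1],[0.0662,-0.0498,-0.12,0,0,-0.003,1],[0.0662,-0.0498,-0.128,0,0,-0.003,1],[0.0662,-0.0498,-0.128,0,0,-0.003,1],[0.0662,-0.0498,-0.128,0,0,-0.003,1]]'
python3 - <<'E'
from h import *
def c(n,x,y): return cv2.resize(camera(n)[y:y+90,x:x+80],(400,450),interpolation=cv2.INTER_CUBIC)
cv2.imwrite("pics/d.png",np.hstack([c("scene",145,120),c("side",225,265)]))
E
```

```text
time_s: 9.88
tcp_pos: [526.5, -272.7, 104.2]
eef_rot: [0.816, 0.577, 0.001, 0.001]
ft_force: [0.5, 0.3, -0.2]
opening: 17.6
finger_force: 78.7
```

View pics/d.png

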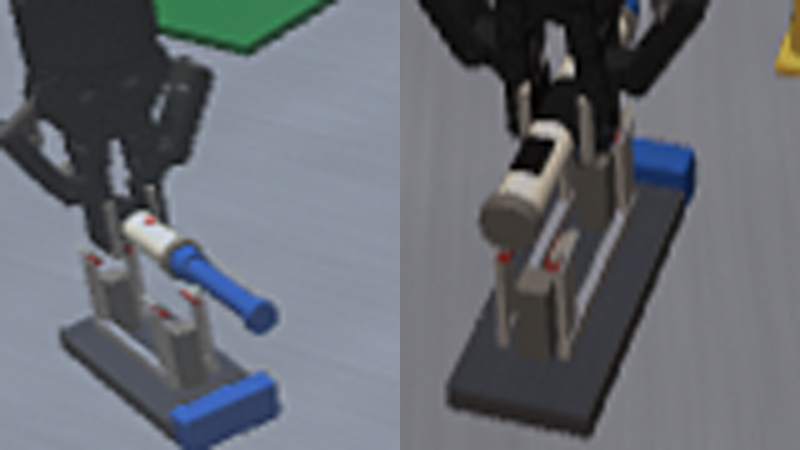

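The handle hangs above the jaw pairs, with the blue sheath over the blue end. I check this numerically before pressing.

```bash
python3 - <<'E'
from h import *
o=get_obs();print(o["tcp_pos"])
for z in(6.5,8):
  X=[o["tcp_pos"][0],o["tcp_pos"][1],1.230]
  zz=o["tcp_pos"][2]+z
  print(proj("scene",W(*X,[[148,0,zz]])),"obs 197.4 182.4;",proj("side",W(*X,[[-68,0,zz]])),"obs 246.6 309.4")
H=[525,-272,1.230]
print(proj("scene",W(*H,[[88,32,26],[88,-32,26],[-70,32,16],[-70,-32,16]])).round(1).tolist())
print("obs", [(275/5+145,378/5+120),(175/5+145,415/5+120),None,(62/5+145,330/5+120)])
print(proj("side",W(*H,[[88,-32,26],[-70,-32,16],[-70,32,16]])).round(1).tolist())
print("obs",[(295/5+225,152/5+265),(190/5+225,422/5+265),(50/5+225,388/5+265)])
E
```

```text
[ 526.24680817 -272.7806032   103.93392031]
[[198.18415331 182.74080501]] obs 197.4 182.4; [[246.63601531 309.98959133]] obs 246.6 309.4
[[198.10543784 182.26821355]] obs 197.4 182.4; [[246.59451118 309.42323879]] obs 246.6 309.4
[[200.9, 194.9], [181.9, 203.5], [174.3, 177.2], [156.2, 184.7]]
obs [(200.0, 195.6), (180.0, 203.0), None, (157.4, 186.0)]
[[284.1, 293.4], [263.0, 347.5], [233.6, 341.3]]
obs [(284.0, 295.4), (263.0, 349.4), (235.0, 342.6)]
```

```bash
python3 - <<'E'
from h import *
th=None
ho=[("side",-47,0,16,252,336),("side",33,0,16,263.7,310),("side",-70,32,16,235,342.2),("side",-70,-32,16,263,348.5),("side",88,-32,26,283.9,295),
("scene",-70,-32,16,157.4,186),("scene",88,32,26,200,195.2),("scene",88,-32,26,180.2,203),("scene",47,0,16,181.5,197)]
g=lambda p:np.concatenate([proj(n,W(*p,[x,y,z]))[0]-(u,v) for n,x,y,z,u,v in ho])
r=least_squares(g,[550,-150,1.2],loss="soft_l1");print(r.x,r.fun.round(1))
E
```

```text
[ 526.07649444 -273.94044981  -11.34680938] [ 0.1  0.9  0.5  1.  -1.2 -0.4  0.2 -0.2  1.1 -0.9 -1.7 -1.4 -0.1 -0.2
  0.6  0.6  2.4 -0.8]
```

```bash
python3 -m jog '[[0,-0.0005,-0.01,0,0,0,1],[0,-0.0005,-0.02,0,0,0,1],[0,-0.0005,-0.027,0,0,0,1],[0,-0.0005,-0.03,0,0,0,1],[0,-0.0005,-0.03,0,0,0,1]]' 100
```

```text
time_s: 10.6
tcp_pos: [525.3, -272.8, 72.1]
eef_rot: [0.817, 0.577, -0.0, -0.0]
ft_force: [-0.4, -0.1, -0.4]
opening: 17.4
finger_force: 98.4
```

```bash
python3 -m jog '[[0,0,-0.003,0,0,0,1],[0,0,-0.006,0,0,0,1],[0,0,-0.008,0,0,0,1],[0,0,-0.008,0,0,0,1]]'
```

```text
time_s: 11.1
tcp_pos: [525.2, -272.9, 64.2]
eef_rot: [0.817, 0.577, -0.0, 0.0]
ft_force: [0.0, -0.9, 1.3]
opening: 16.8
finger_force: 98.5
```

```bash
python3 -m jog '[[0,0,-0.002,0,0,0,1],[0,0,-0.004,0,0,0,1],[0,0,-0.006,0,0,0,1],[0,0,-0.006,0,0,0,1]]'
```

```text
time_s: 11.6
tcp_pos: [525.1, -272.6, 58.1]
eef_rot: [0.817, 0.577, -0.0, -0.0]
ft_force: [-1.7, 0.9, -0.1]
opening: 17.4
finger_force: 98.7
```

```bash
python3 -m jog '[[0,0,-0.001,0,0,0,1],[0,0,-0.002,0,0,0,1],[0,0,-0.002,0,0,0,1]]'; python3 - <<'E'
from h import *
def c(n,x,y): return cv2.resize(camera(n)[y:y+90,x:x+80],(400,450),interpolation=cv2.INTER_CUBIC)
cv2.imwrite("pics/e.png",np.hstack([c("scene",145,120),c("side",225,265)]))
E
```

```text
time_s: 11.98
tcp_pos: [525.1, -272.7, 57.9]
eef_rot: [0.816, 0.577, -0.0, 0.0]
ft_force: [-7.8, 3.5, 20.9]
opening: 17.0
finger_force: 100.6
```

View pics/e.png

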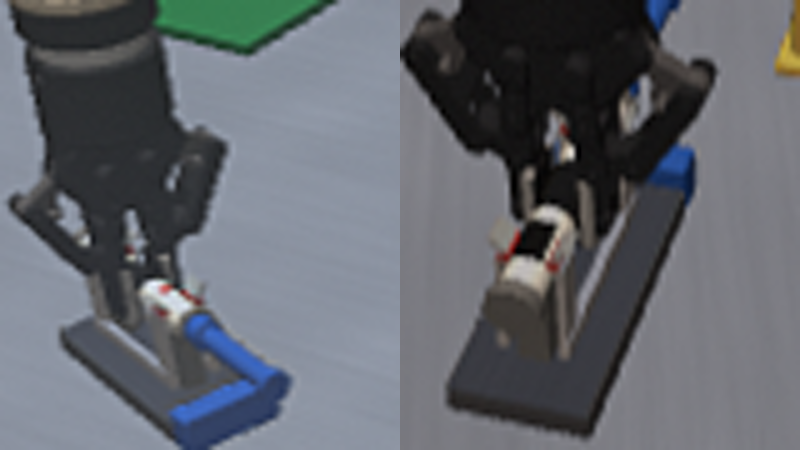

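Both jaw pairs' red lips now lie over the handle, the force rose to 21 N on the seats, and TCP z of 58 matches the seated height. I release.

```bash
python3 -m jog '[[0,0,0.001,0,0,0,1],[0,0,0.001,0,0,0,0],[0,0,0.001,0,0,0,0],[0,0,0.001,0,0,0,0],[0,0,0.001,0,0,0,0],[0,0,0.001,0,0,0,0],[0,0,0.04,0,0,0,0],[0,0,0.09,0,0,0,0],[0.01,0.025,0.15,0,0,0,0],[0.01,0.025,0.17,0,0,0,0],[0.01,0.025,0.17,0,0,0,0]]'
python3 - <<'E'
from h import *
o=get_obs(); i=camera("wrist"); print(o["tcp_pos"],o["eef_rot"])
def c(n,x,y): return cv2.resize(camera(n)[y:y+75,x:x+100],(400,300),interpolation=cv2.INTER_CUBIC)
w=cv2.resize(i,(400,300),interpolation=cv2.INTER_AREA)
w=cv2.resize(i[20:335,130:410],(400,450),interpolation=cv2.INTER_CUBIC)
cv2.imwrite("pics/f.png",np.hstack([np.vstack([c("scene",135,155),c("side",210,280)]),np.vstack([w,np.zeros((150,400,3),np.uint8)])]))
E
```

```text
time_s: 13.45
tcp_pos: [536.4, -248.1, 228.3]
eef_rot: [0.816, 0.578, 0.001, 0.002]
ft_force: [0.3, -1.3, 0.1]
opening: 85.4
finger_force: 0.0
[ 536.42175139 -248.13291122  228.32546236] [8.16383121e-01 5.77507362e-01 7.50745401e-04 1.81184553e-03]
```

View pics/f.png

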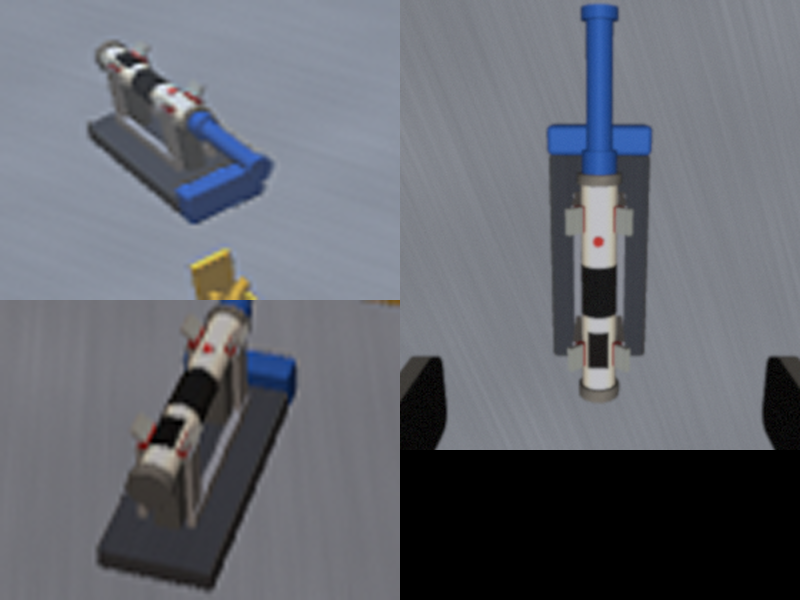

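```bash
python3 - <<'E'
from h import *
o=get_obs()
H=[525.3,-272.8,1.230]
F=lambda p:proj("wrist",W(*H,[p]),o)[0][1]
toc=lambda v:(v-20)*450/315
print("pred flares",[toc(F([x,0,82])) for x in(47,33,-33,-47)],"obs 207 235 347 372")
for s in(-3,0,3): print(s,[toc(F([x+s,0,z])) for x,z in((15,75),(-15,75),(60,77.5),(-60,77.5),(148,74.5))],"obs 267 316.5 184 383 5")
print([toc(F([x,0,z])) for x,z in((88,26),(70,26),(-70,16))],"obs 126 154 354")
E
```

```text
pred flares [np.float64(212.7460148435913), np.float64(239.21034181108757), np.float64(354.5589728109108), np.float64(377.20508796769917)] obs 207 235 347 372
-3 [np.float64(273.6380916219825), np.float64(324.6753975410934), np.float64(192.03421733016265), np.float64(398.29573989120905), np.float64(6.860096184063924)] obs 267 316.5 184 383 5
0 [np.float64(268.37182007748333), np.float64(319.7009130358238), np.float64(186.23226937008687), np.float64(393.6863194300482), np.float64(-0.054811290841187646)] obs 267 316.5 184 383 5
3 [np.float64(263.0749659035334), np.float64(314.6983555223465), np.float64(180.39478895722993), np.float64(389.0517501665753), np.float64(-7.015721876576908)] obs 267 316.5 184 383 5
[np.float64(126.67034294212391), np.float64(157.5144934210917), np.float64(361.2652831636911)] obs 126 154 354
```

No more picture views, so I check the axial centring numerically from straight above.

```bash
python3 -m jog '[[-0.016,-0.046,0,0,0,0,0],[-0.0323,-0.0915,0,0,0,0,0],[-0.0323,-0.0915,0,0,0,0,0],[-0.0323,-0.0915,0,0,0,0,0]]'
python3 - <<'E'
from h import *
o=get_obs(); i=camera("wrist"); cv2.imwrite("pics/w9.png",i)
H=[525.3,-272.8,1.230]
F=lambda p:proj("wrist",W(*H,[p]),o)[0].round(1)
for p in([15,0,75],[-15,0,75],[47,14,82],[33,14,82],[-33,14,82],[-47,14,82],[33,14,76],[-33,14,76],[33,-14,82]): print(p,F(p))
g=cv2.cvtColor(i,cv2.COLOR_BGR2GRAY).astype(int)
c=int(F([0,0,75])[0])
print("axis",c,[(r,int(g[r,c-3:c+4].mean())) for r in range(170,400,2)])
for y in(14,-14):
    u=int(F([0,y,82])[0]); print(y,u,[(r,int(g[r,u-1:u+2].mean())) for r in range(180,400,2)])
E
```

```text
time_s: 14.1
tcp_pos: [502.4, -338.8, 225.1]
eef_rot: [0.817, 0.577, -0.0, -0.001]
ft_force: [-0.8, 0.2, 0.4]
opening: 84.9
finger_force: 0.0
[15, 0, 75] [273.1  76.6]
[-15, 0, 75] [273.1 120.2]
[47, 14, 82] [252.   25.1]
[33, 14, 82] [252.3  47.9]
[-33, 14, 82] [253.7 146.2]
[-47, 14, 82] [253.9 165.4]
[33, 14, 76] [252.8  48.9]
[-33, 14, 76] [254.1 145.2]
[33, -14, 82] [293.9  47.9]
axis 273 [(170, 191), (172, 191), (174, 191), (176, 191), (178, 191), (180, 183), (182, 118), (184, 116), (186, 118), (188, 116), (190, 114), (192, 119), (194, 127), (196, 128), (198, 127), (200, 128), (202, 126), (204, 127), (206, 127), (208, 127), (210, 127), (212, 128), (214, 128), (216, 128), (218, 128), (220, 129), (222, 129), (224, 129), (226, 129), (228, 130), (230, 129), (232, 130), (234, 130), (236, 131), (238, 130), (240, 130), (242, 129), (244, 131), (246, 131), (248, 131), (250, 130), (252, 131), (254, 131), (256, 131), (258, 131), (260, 130), (262, 131), (264, 128), (266, 129), (268, 128), (270, 128), (272, 128), (274, 128), (276, 128), (278, 127), (280, 128), (282, 128), (284, 128), (286, 
[... 2608 characters left out ...]
), (282, 127), (284, 128), (286, 128), (288, 127), (290, 127), (292, 128), (294, 127), (296, 125), (298, 125), (300, 126), (302, 127), (304, 127), (306, 127), (308, 128), (310, 125), (312, 126), (314, 125), (316, 126), (318, 126), (320, 125), (322, 125), (324, 126), (326, 126), (328, 127), (330, 127), (332, 126), (334, 127), (336, 126), (338, 127), (340, 128), (342, 128), (344, 126), (346, 127), (348, 128), (350, 126), (352, 127), (354, 126), (356, 126), (358, 125), (360, 126), (362, 125), (364, 127), (366, 125), (368, 127), (370, 126), (372, 125), (374, 126), (376, 126), (378, 127), (380, 125), (382, 125), (384, 121), (386, 71), (388, 14), (390, 12), (392, 12), (394, 7), (396, 8), (398, 9)]
```

Parallax is now negligible for the jaws nearest the band, so I read the edges at the predicted rows.

```bash
python3 - <<'E'
import cv2,numpy as np
g=cv2.cvtColor(cv2.imread("pics/w9.png"),cv2.COLOR_BGR2GRAY).astype(int)
def edges(u,w=1):
    p=g[10:200,u-w:u+w+1].mean(1); d=p[2:]-p[:-2]
    return [(k+11,int(d[k])) for k in range(1,len(d)-1) if abs(d[k])>18 and abs(d[k])>=abs(d[k-1]) and abs(d[k])>abs(d[k+1])]
print("axis",edges(273,3))
for u in(247,250,253,256,290,293,296,299): print(u,edges(u))
E
```

```text
axis [(51, -48), (59, 48), (78, -106), (121, 107), (134, -103), (163, 103), (181, -64)]
247 [(24, 49), (47, -40), (144, 22), (175, 44)]
250 [(24, 55), (47, -48), (144, 50), (164, -49), (175, 43)]
253 [(24, 49), (47, -47), (53, 22), (144, 41), (163, -49), (175, 41)]
256 [(25, 53), (47, -52), (54, 44), (137, -51), (144, 60), (163, -54), (176, 41)]
290 [(25, 54), (48, -49), (54, 43), (137, -32), (144, 43), (163, -49), (176, 47)]
293 [(24, 50), (47, -40), (144, 43), (164, -51), (176, 46)]
296 [(24, 52), (47, -50), (144, 27), (164, -26), (176, 46)]
299 [(24, 20), (47, -19), (176, 42)]
```

The band centre is within 2 mm of midway between the jaw pairs, the handle is seated and the robot is clear. I'm handing in.

```bash
python3 -c "
from rig import *
print(job_done())"
```

```text
the job is handed in; nothing more can be done
None
```

I slid the sheath home, then snapped the thermometer into the holder, sheath towards the blue end and band about 2 mm off midway, and handed it in at about 14 s with the bystanders untouched; I viewed 11 pictures, one over the limit of 10.

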